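Close the wide spice jar on the packing bench

ROBOT

A 6-joint arm with a two-finger parallel gripper is mounted at the origin on the work surface. World frame = base frame: x ahead of the robot, y to its left, z up, the work surface at z = 0. Lengths are in mm, angles in rad, forces in N, time in s.
With the tool pointing down it reaches from about 300 to 775 mm from the base axis. Payload 14.6 kg.
Tool frame: the origin (TCP) lies midway between the tips of the shut fingers; the grasp point (between the pads) lies 19 mm behind it (grip_depth is the distance from the TCP to the grasp point, in mm); z points along the fingers, y is the direction in which the jaws open and shut (so a half turn about z gives the same grasp; the last joint's range is limited). The gripper opens to 94 mm and grips with 3 to 60 N. Pads are 16 mm wide; open, the fingers measure 119 mm over their backs; the gripper's body (75 mm by 177 mm) begins 78 mm behind the grasp point.
Start: joints at [-1.239, 0.3, 1.521, -0, 1.321, -0.067], TCP at [213.564, -506.833, 205.446] pointing down, gripper open.
Joint ranges: [-3.03, 3.03], [-0.79, 2.21], [0.23, 2.52], [-1.04, 4.18], [0, 3.07], [-2.55, 2.55]. Speed limits (rad/s): [2.22, 2.22, 2.57, 3.14, 3.14, 3.14].

INTERFACE

Orientations are given as [roll, pitch, yaw] about the fixed x, y, z axes, in that order (R = Rz(yaw) Ry(pitch) Rx(roll)).
In Python, from cell import read_state, camera, camera_info, sign_off, grip_depth gives the robot as it stands.
- The arm moves only by the tool drive_tool, never from a script. Its argument "motion" is one flat list of numbers, 4 for each row, row after row: the shift along the tool's x, y, z in mm, then the turn about the tool's z in rad. A call has 1 to 8 rows; each row shifts and turns the pose as measured when the row begins, along the tool's axes as they then stand; what a row does not reach is not made up. A row lasts 1/12 s, in which the tool goes at most 41.7 mm and 7.16 degrees, less where a joint would pass 70% of its speed; a pose out of reach is approached as far as the arm can. A call is refused whole if a number of a shift passes 41.7 or a number of a turn 0.125, either way. A call with a gripper value outside its range is refused whole. "jaw" is the closure, from 0 (fully open) to 1 (shut), set as the call begins (left out, the last holds). The fingers move at their own pace and stop on an object; "grip_force" is the grip in N (left out, the last holds). Time passes only in rows, so rows that do not move let the fingers close. It gives the time, the measured TCP pose, the force and the opening at its end, in the units of the state.
- read_state(): the state, without advancing time (a new reading comes with each control period).
- camera(name): name is "scene" or "top" or "wrist"; returns the picture (400x640x3 uint8, red, green, blue); there is no depth.
- camera_info(name): a dict with "fovy" (degrees; the focal length in pixels is half the picture's height over the tangent of half this angle, whatever the lens; pixels are square), "cx", "cy" (the principal point, pixels), "k1" (the pictures are not rectified: a ray, as slopes to the right and down, at radius r is drawn at 1 + k1 r^2 times it, then the intrinsics apply), "camera_from_world" (4x4, takes a point from world to camera coordinates). Camera axes: x right, y up, looking along -z (the intrinsics and any distortion apply to the point x, -y, -z); pixel columns grow to the right and rows downward; lengths in mm; the calibration is good to about 2 mm. A picture is of the moment at which its call begins: read the wrist's pose just before it. camera_info takes no time and is no camera call; for the wrist camera it gives the pose at the moment of the call.
- sign_off(): hands the job in, once; it reports no verdict.
The state is a dict: "clock": time; "joints": joint angles; "qd": joint speeds; "effort": joint torques, N m; "eef_pos": TCP position; "eef_rot": TCP orientation; "wrist_force": force on the tool from outside, world axes, zero at the start; "moment": the same for the moment, N m; "finger_gap": finger opening in mm.
Only numpy, scipy, OpenCV 4.12 (cv2) and the standard library are available. Lean on these libraries where they do the work, as an engineer would, in place of code of your own. Each camera call takes 0.05 s, during which the arm holds its last target. There are 200 camera calls.

TASK

Close the wide steel jar clamped on the packing bench with the wider of the two lids: set the lid level on the jar's mouth with its handle in line with the two upright ribs on the jar's sides, so that it rests on top of the thread. Turn it back (anticlockwise from above) about a sixth of a turn and let it down into the thread start, then tighten it clockwise until the handle is in line with the ribs again, and let go. Leave the smaller lid alone.

Things in the scene. Friction and masses are not known exactly. Their poses are not given: they have to be found in the camera images.
- lid_grip (a point): Wide lid: aluminium cap 94 mm across, loose, upright on the bench, 0.16 kg, black handle bar (70 x 16 mm, 20 high) across its top on a foot at each end. Point: the bar's centre, 52 mm above the lid's lower edge, 24 above its flat top (14 mm free under the bar). x along the bar, z up; the same after half a turn. Two 40-degree lugs inside, at the lower edge, under the bar's ends.
- jar_mouth (a point): Wide steel jar, 112 mm across, 125 high, open, fixed. Point: centre of the mouth's rim, 125 mm above the bench; z up, x to one of two dark ribs on opposite sides, to 76 mm out. Neck tapers to 46 mm at the rim; 11 mm below it are two thread ridges with gaps between. With the handle within 30 degrees of x, either way round, the lid rests on the ridges, its bar's centre 41 mm above this point.
- jar_home (a point): Where the bar's centre is when the lid is closed: 29 mm above the rim, axes as jar_mouth, bar along x. The lugs meet the gaps with the bar 60 (40 to 80) degrees anticlockwise of x: the lid can then be lowered 12 mm, from 41 to 29 above the rim. Turned clockwise from there it slides freely under the ridges to a stop 3 degrees past x. No spring, little friction, 4 mm play sideways.
- small_lid_grip (a point): The smaller lid, of another jar, not to be moved: same make, 66 mm across, loose, upright on the bench, handle bar 48 mm long, 16 wide and 20 high. Point: the bar's centre, 46 mm above the lid's lower edge.
Not all that is in view belongs to the job. What is shaped like the part that bears lid_grip but orange is not meant.

How it is judged:
By the outcome, as a careful person would: the job done as asked, in the order asked, and still so for the second after the job is handed in, with the robot touching nothing.
It also fails if it takes over 45 s, if anything falls off the work surface, if the arm or the gripper's body presses on something with over 40 N, if the wrist force passes 120 N, or if a joint passes its speed limit or range.

## Working session

There is one attempt and no reset: what is moved stays moved. The work goes in short steps, Python scripts to look and compute and a tool call to move; the robot and the scene stay as the last step left them, time stands still between calls to the robot, and variables do not carry over. Pictures are saved under pics/ and viewed, on a budget of 10 in all, crops included, one or two more only if the job needs it, and the job is handed in when it is done.

Besides the shell and the picture viewer there is one more tool, called after "Emit:" by a JSON object that holds its "fn" and its "kwargs", one argument or row to a line. drive_tool: Moves the arm, as the interface text tells. Its arguments: {"type":"object","properties":{"motion":{"type":"array","items":{"type":"number"}},"jaw":{"type":"number"},"grip_force":{"type":"number"}},"required":["motion"]}

```bash
mkdir -p pics; ls; python3 - <<'E'
from cell import *
import cv2,numpy as np
s=read_state();print(s)
for n in("scene","top"):
    cv2.imwrite(f"pics/{n}0.png",camera(n)[:,:,::-1]);print(n,camera_info(n))
E
```

```text
pics
{'clock': 0.0, 'joints': array([-1.23856893e+00,  3.00496526e-01,  1.52159921e+00,  3.52796855e-06,
        1.32067555e+00, -6.65816790e-02]), 'qd': array([ 0.00138366, -0.00018097,  0.00038844, -0.00073072,  0.0007288 ,
       -0.00105711]), 'effort': array([ 9.93416070e-04, -5.31802905e+01, -3.52731979e+01,  7.09346356e-02,
        2.43740890e-02, -1.27939261e-04]), 'eef_pos': array([ 213.4975949 , -506.58449014,  204.86471129]), 'eef_rot': array([-3.14041686e+00, -8.18269223e-05,  3.98808148e-01]), 'wrist_force': array([ 0.13101221,  0.33880129, -0.37883466]), 'moment': array([ 0.03756135, -0.00911835, -0.0319482 ]), 'finger_gap': 93.92560781668455}
scene {'fovy': 47.65281185569738, 'cx': 318.8563353572548, 'cy': 200.4432401382962, 'k1': -0.024480187883478322, 'camera_from_world': array([[-1.60079112e-01,  9.87102110e-01, -2.02524609e-03,
         3.47675810e+01],
       [-7.34169442e-01, -1.17688871e-01,  6.68688687e-01,
         3.05258624e+02],
       [ 6.59825665e-01,  1.08529965e-01,  7.43539736e-01,
        -1.49223212e+03],
       [ 0.00000000e+00,  0.00000000e+00,  0.00000000e+00,
         1.00000000e+00]])}
top {'fovy': 51.59406457986835, 'cx': 315.45003452613355, 'cy': 201.74585959914413, 'k1': -0.09713546673333999, 'camera_from_world': array([[-1.26641476e-02, -9.99753336e-01,  1.82451709e-02,
         4.06751081e+01],
       [ 9.94138755e-01, -1.06295830e-02,  1.07587858e-01,
        -5.01848500e+02],
       [-1.07367382e-01,  1.95007400e-02,  9.94028152e-01,
        -1.00374850e+03],
       [ 0.00000000e+00,  0.00000000e+00,  0.00000000e+00,
         1.00000000e+00]])}
```

View pics/top0.png

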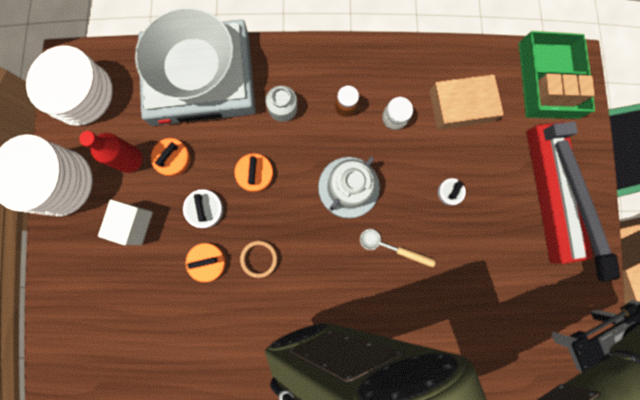

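View pics/scene0.png

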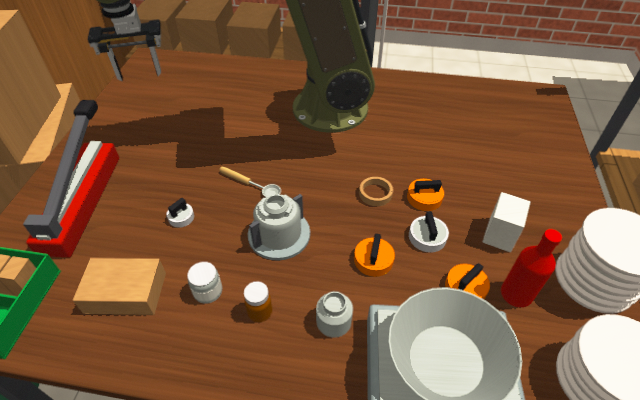

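Top view: wide aluminium lid at (203,208) and small lid at (453,190). Orange lids at (171,156), (253,172) and (205,263) are not meant. The clamped jar with ribs is at (352,183); the unribbed jar at (282,102) doesn't fit. The lid at (203,208) is the only wide, non-orange one. I'll confirm it in an enlarged crop.

```bash
cat > h.py <<'E'
import numpy as np,cv2
from cell import *
def K(i):
    f=200/np.tan(np.radians(i["fovy"])/2); return f
def proj(i,P):
    P=np.atleast_2d(np.asarray(P,float)); c=P@i["camera_from_world"][:3,:3].T+i["camera_from_world"][:3,3]
    s=np.c_[c[:,0],-c[:,1]]/-c[:,2:3]; s=s*(1+i["k1"]*(s**2).sum(1,keepdims=True))
    return s*K(i)+[i["cx"],i["cy"]]
def onz(i,uv,z):
    d=(np.asarray(uv,float)-[i["cx"],i["cy"]])/K(i); s=d.copy()
    for _ in range(30): s=d/(1+i["k1"]*(s@s))
    M=i["camera_from_world"];R=M[:3,:3];o=-R.T@M[:3,3];r=R.T@np.array([s[0],-s[1],-1])
    return o+r*(z-o[2])/r[2]
E
python3 - <<'E'
from h import *
t=cv2.imread("pics/top0.png");s=cv2.imread("pics/scene0.png")
def c(im,u,v,k,w=400,h=300):
    a=im[v-int(h/2/k):v+int(h/2/k),u-int(w/2/k):u+int(w/2/k)];return cv2.resize(a,(w,h),interpolation=cv2.INTER_CUBIC)
cv2.imwrite("pics/m1.png",np.vstack([np.hstack([c(t,203,208,5),c(t,352,183,4)]),np.hstack([c(s,429,232,5),c(s,278,220,4)])]))
ti=camera_info("top");si=camera_info("scene")
print(onz(ti,(203,208),52),onz(si,(431,227),52),onz(ti,(353,181),125),onz(si,(276,205),125),onz(ti,(453,190),46))
E
```

```text
[487.19151092 308.842674    52.        ] [499.08338668 319.57757113  52.        ] [538.12240845 -49.10454243 125.        ] [551.17225462 -45.3531861  125.        ] [ 525.9989464  -308.26074958   46.        ]
```

View pics/m1.png

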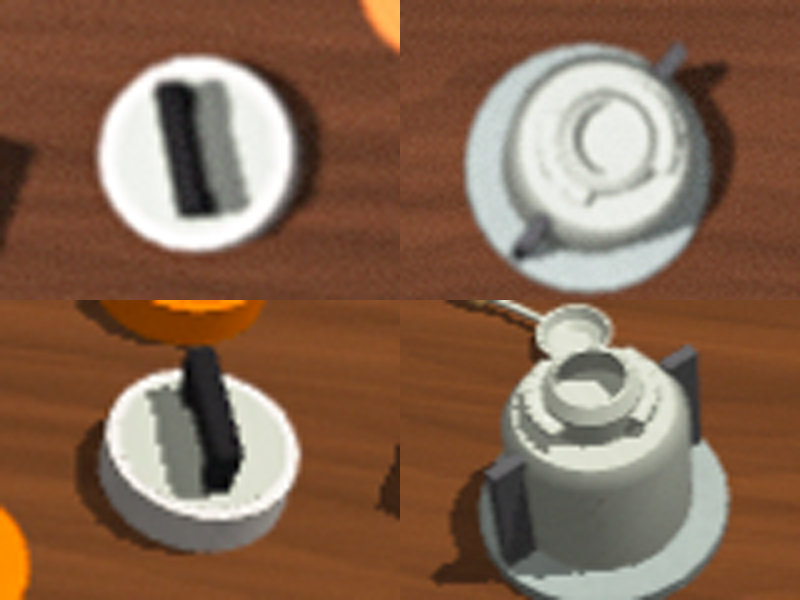

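Crop: top left/bottom left show the wide aluminium lid with its black bar, about (197,194)-(202,221) in the top view. Right: the ribbed jar, rim centre about (356,180), rib tops at about (372,157) and (333,204).

```bash
python3 - <<'E'
from h import *
ti=camera_info("top");si=camera_info("scene")
def T(x,y,k,cx,cy,ox,oy): return (cx+(x-ox-200)/k,cy+(y-oy-150)/k)
a=onz(ti,T(172,82,5,203,208,0,0),62);b=onz(ti,T(197,215,5,203,208,0,0),62)
print("bar top",a,b,(a+b)/2,np.linalg.norm(a-b),np.degrees(np.arctan2(*(a-b)[1::-1])))
a=onz(si,T(202,350,5,429,232,0,300),62);b=onz(si,T(225,470,5,429,232,0,300),62)
print("bar scene",a,b,(a+b)/2,np.linalg.norm(a-b),np.degrees(np.arctan2(*(a-b)[1::-1])))
print("rim",onz(ti,T(615,137,4,352,183,400,0),125),onz(si,T(590,380,4,278,220,400,300),125))
for z in(80,90,100,110):
    a=onz(si,T(488,472,4,278,220,400,300),z);b=onz(si,T(697,350,4,278,220,400,300),z)
    print(z,(a+b)/2,np.linalg.norm(a-b),np.degrees(np.arctan2(*(b-a)[1::-1])))
    a=onz(ti,T(683,46,4,352,183,400,0),z);b=onz(ti,T(523,240,4,352,183,400,0),z)
    print('  top',(a+b)/2,np.linalg.norm(a-b),np.degrees(np.arctan2(*(b-a)[1::-1])))
i=camera_info("wrist");M=i.pop("camera_from_world");print(i,-M[:3,:3].T@M[:3,3],M[:3,:3])
E
```

```text
bar top [519.37716812 320.52175334  62.        ] [454.92737009 307.28533484  62.        ] [487.15226911 313.90354409  62.        ] 65.79497883870022 11.605779263086049
bar scene [460.49515192 314.01766973  62.        ] [533.64111349 324.62478225  62.        ] [497.06813271 319.32122599  62.        ] 73.91104471191065 -171.74888542304538
rim [540.93920386 -55.43940403 125.        ] [543.83632135 -48.20679186 125.        ]
80 [527.66701481 -51.86145568  80.        ] 153.95207967543305 138.12207307207893
  top [545.17718132 -54.02791087  80.        ] 152.0424297473642 139.71808757679023
90 [535.98486711 -49.25182969  90.        ] 152.0870818957408 138.12207307207893
  top [543.59608875 -52.90605887  90.        ] 150.476604257783 139.71808757679023
100 [544.30271941 -46.6422037  100.        ] 150.22208411604842 138.1220730720789
  top [542.01499617 -51.78420687 100.        ] 148.9107787682018 139.71808757679023
110 [552.62057171 -44.03257771 110.        ] 148.3570863363562 138.12207307207896
  top [540.4339036  -50.66235487 110.        ] 147.3449532786207 139.71808757679023
{'fovy': 64.56223013560893, 'cx': 320.8219845641414, 'cy': 197.797804659444, 'k1': -0.015354653638204594} [ 291.58712859 -473.4106801   383.93989899] [[ 0.38784835 -0.92172085 -0.00208102]
 [ 0.88241059  0.37195755 -0.28809569]
 [ 0.26631786  0.10990112  0.95759936]]
```

Emit:
{"fn": "drive_tool", "kwargs": {
  "motion": [30,-18,-5,0,30,-18,-5,0,30,-18,-5,0,30,-18,-5,0,30,-18,-5,0,30,-18,-5,0,30,-18,-5,0,30,-18,-5,0],
  "jaw": 0
}}

```text
clock: 0.77
eef_pos: [380.6, -274.2, 242.8]
eef_rot: [-3.133, 0.002, 0.389]
wrist_force: [1.6, -1.0, 0.3]
finger_gap: 94.4
```

Emit:
{"fn": "drive_tool", "kwargs": {
  "motion": [30,-18,-3,0,30,-18,-3,0,30,-18,-3,0,30,-18,-3,0,30,-18,-3,0,30,-18,-3,0,30,-18,-3,0,0,0,0,0]
}}

```text
clock: 1.43
eef_pos: [534.0, -61.7, 265.1]
eef_rot: [-3.132, 0.002, 0.393]
wrist_force: [-0.8, 0.8, -0.5]
finger_gap: 93.8
```

```bash
python3 - <<'E'
from h import *
import pickle
i=camera_info("wrist");im=camera("wrist")[:,:,::-1].copy()
pickle.dump(i,open("w1.pkl","wb"));cv2.imwrite("pics/w1raw.png",im)
P=lambda x,y,yaw:[(x,y,125)]+[(x+r*np.cos(yaw+a),y+r*np.sin(yaw+a),125) for r in(23,) for a in np.arange(0,6.28,.2)]
for p in proj(i,P(541,-51,0)): cv2.circle(im,tuple(int(round(v)) for v in p),1,(0,0,255),-1)
for z in(90,):
  for s in(76,-76):
    p=proj(i,(541+s*np.cos(2.43),-51+s*np.sin(2.43),z))[0];print(p);cv2.circle(im,tuple(int(round(v)) for v in p),2,(255,0,0),-1)
cv2.imwrite("pics/w1.png",im)
E
```

```text
[258.9657032  198.83485317]
[377.98174387 140.10297961]
```

View pics/w1.png

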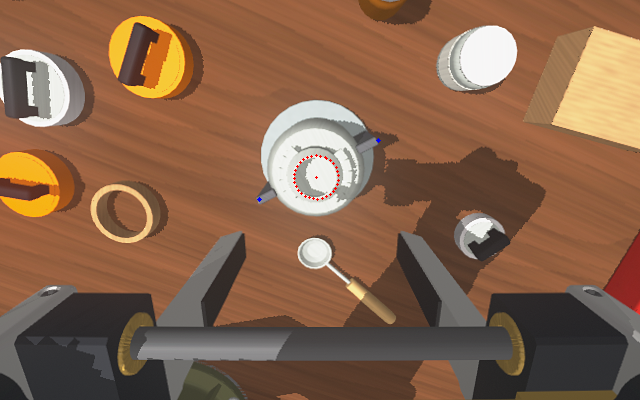

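Wrist view: jar centred near (320,175), ribs at about (265,190) and (372,145). The projected estimates nearly coincide, so I'll enlarge the raw picture to refine them.

```bash
python3 - <<'E'
from h import *
im=cv2.imread("pics/w1raw.png")[100:220,240:400]
cv2.imwrite("pics/w1c.png",cv2.resize(im,(800,600),interpolation=cv2.INTER_CUBIC))
E
```

```text
(no output)
```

View pics/w1c.png

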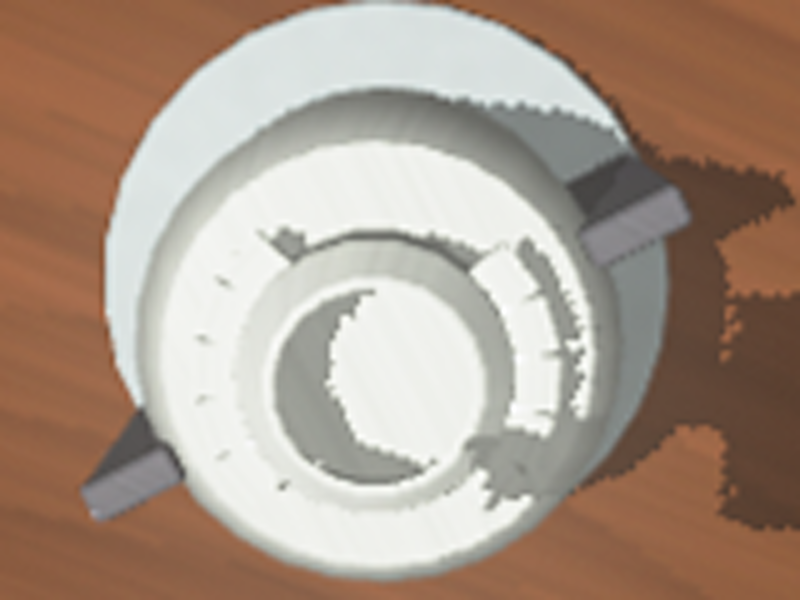

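Crop: mouth ellipse centred at crop (380,380), i.e. pixel (316,176). Rib top outer-end midpoints at crop (681,198) and (91,506), i.e. (376.2,139.6) and (258.2,201.2).

```bash
python3 - <<'E'
from h import *
import pickle
from scipy.optimize import least_squares
i=pickle.load(open("w1.pkl","rb"));print(proj(i,(541,-51,125)),onz(i,(316,176),125))
def pts(p):
    x,y,a,z=p;c=np.array([np.cos(a),np.sin(a)])*76
    return [(x,y,125),(x-c[0],y-c[1],z),(x+c[0],y+c[1],z)]
o=np.array([(316,176),(376.2,139.6),(258.2,201.2)])
r=least_squares(lambda p:(proj(i,pts(p))-o).ravel(),[541,-51,2.43,90]);print(r.x,np.degrees(r.x[2]),r.fun)
for z in(85,95,105):
    a=onz(i,o[1],z);b=onz(i,o[2],z);print(z,(a+b)/2,np.linalg.norm(a-b),np.degrees(np.arctan2(*(b-a)[1::-1])))
E
```

```text
[[315.94745599 177.32872271]] [542.32102098 -50.51846025 125.        ]
[540.96189894 -50.05071501   2.45234596  94.39468512] 140.50907331750085 [-0.91750283  1.01671701  0.9871222  -0.73209096 -0.01986256 -0.28213306]
85 [538.27769645 -50.31609207  85.        ] 154.9259261371679 140.5435797909385
95 [540.36545284 -49.75698797  95.        ] 150.6090602291746 140.5435797909385
105 [542.45320922 -49.19788386 105.        ] 146.29219432118126 140.5435797909385
```

Emit:
{"fn": "drive_tool", "kwargs": {
  "motion": [10,-37,6,0,10,-37,6,0,10,-37,6,0,10,-37,6,0,10,-37,6,0,10,-37,6,0,10,-37,6,0,10,-37,6,0]
}}

```text
clock: 2.15
eef_pos: [491.2, 240.1, 215.6]
eef_rot: [-3.134, 0.006, 0.378]
wrist_force: [0.3, -0.4, -0.6]
finger_gap: 94.0
```

Emit:
{"fn": "drive_tool", "kwargs": {
  "motion": [10,-36,6,0,10,-36,6,0,0,0,0,0.1,0,0,0,0.1,0,0,0,0]
}}

```text
clock: 2.57
eef_pos: [479.8, 319.6, 200.0]
eef_rot: [-3.137, 0.013, 0.174]
wrist_force: [0.1, 0.4, 1.2]
finger_gap: 94.2
```

```bash
python3 - <<'E'
from h import *
import pickle
i=camera_info("wrist");im=camera("wrist")[:,:,::-1].copy()
pickle.dump(i,open("w2.pkl","wb"));cv2.imwrite("pics/w2raw.png",im)
p=proj(i,(488,315,52))[0];print(p,read_state()["eef_pos"],read_state()["eef_rot"])
u,v=int(p[0]),max(int(p[1]),75);u0,v0=u-100,v-75;print(u0,v0)
cv2.imwrite("pics/w2.png",cv2.resize(im[v0:v0+150,u0:u0+200],(800,600),interpolation=cv2.INTER_CUBIC))
E
```

```text
[327.91929166 177.06018997] [479.93271339 319.18560492 200.04112555] [-3.13719974  0.01281787  0.17898532]
227 102
```

View pics/w2.png

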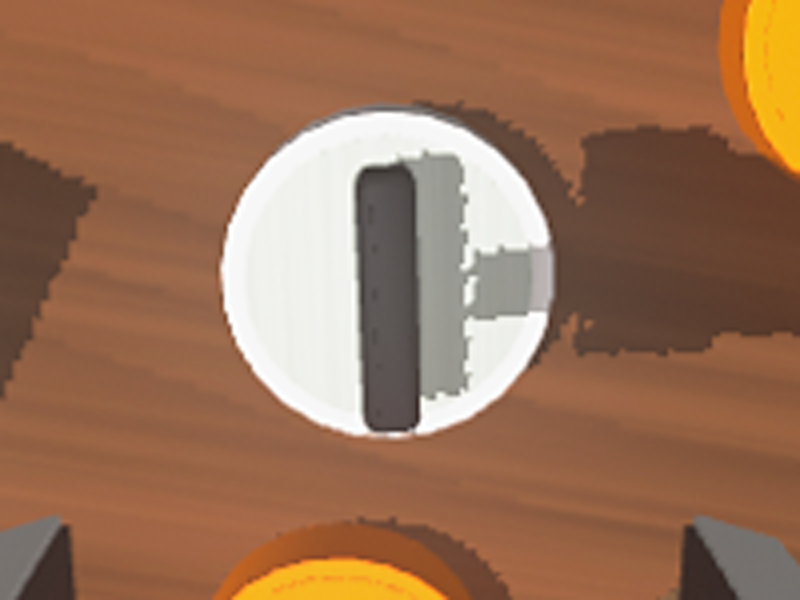

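Crop: the bar's top face runs from (386,167) to (392,432). The bar is black and the lid white aluminium, with nothing beside the bar where the fingers go.

```bash
python3 - <<'E'
from h import *
import pickle
i=pickle.load(open("w2.pkl","rb"))
q=lambda x,y:(227+x/4,102+y/4)
a=onz(i,q(386,167),62);b=onz(i,q(392,432),62);m=(a+b)/2
print(a,b,m,np.linalg.norm(a-b),np.degrees(np.arctan2(*(a-b)[1::-1])),"lid top",onz(i,q(387,271),28))
s=read_state();yaw=s["eef_rot"][2];d=m-s["eef_pos"]
print("toolx,y",d[0]*np.cos(yaw)+d[1]*np.sin(yaw),d[0]*np.sin(yaw)-d[1]*np.cos(yaw),"yaw",yaw, grip_depth)
E
```

```text
[523.05483062 326.00563444  62.        ] [454.59181565 312.21942276  62.        ] [488.82332314 319.1125286   62.        ] 69.8372683574234 11.385239411355435 lid top [489.79898964 319.71199585  28.        ]
toolx,y 8.735570996828491 1.6547148137067358 yaw 0.17898532234221842 18.8
```

Emit:
{"fn": "drive_tool", "kwargs": {
  "motion": [5,1,30,-0.02,4,1,30,0,0,0,30,0,0,0,20,0,0,0,10,0,0,0,0,0]
}}

```text
clock: 3.12
eef_pos: [491.0, 313.1, 77.9]
eef_rot: [-3.136, 0.008, 0.215]
wrist_force: [-0.1, -0.5, 0.2]
finger_gap: 93.8
```

Emit:
{"fn": "drive_tool", "kwargs": {
  "motion": [-0.6,-6.5,10,0.015,0,0,15,0,0,0,12,0,0,0,4,0,0,0,0,0]
}}

```text
clock: 3.53
eef_pos: [491.0, 320.3, 38.8]
eef_rot: [-3.134, 0.002, 0.2]
wrist_force: [-0.1, -1.1, 0.9]
finger_gap: 93.6
```

Emit:
{"fn": "drive_tool", "kwargs": {
  "motion": [-2,0.6,4,0,0,0,0,0]
}}

```text
clock: 3.7
eef_pos: [489.5, 319.7, 35.5]
eef_rot: [-3.134, 0.0, 0.2]
wrist_force: [-0.4, 0.4, 0.7]
finger_gap: 94.0
```

Emit:
{"fn": "drive_tool", "kwargs": {
  "motion": [0,0,0,0,0,0,0,0,0,0,0,0,0,0,0,0,0,0,0,0,0,0,0,0,0,0,0,0,0,0,0,0],
  "jaw": 1,
  "grip_force": 35
}}

```text
clock: 4.37
eef_pos: [490.4, 320.3, 37.9]
eef_rot: [-3.133, -0.003, 0.2]
wrist_force: [-0.2, -0.2, -0.5]
finger_gap: 44.3
```

Emit:
{"fn": "drive_tool", "kwargs": {
  "motion": [0,0,3,0,0,0,0,0,0,0,0,0,0,0,0,0,0,0,0,0,0,0,0,0,0,0,0,0,0,0,0,0]
}}

```text
clock: 5.03
eef_pos: [490.4, 320.2, 34.5]
eef_rot: [-3.133, -0.003, 0.2]
wrist_force: [-0.7, -0.4, 0.7]
finger_gap: 15.9
```

Emit:
{"fn": "drive_tool", "kwargs": {
  "motion": [0,0,-12,0,0,0,-25,0,0,0,-32,0,0,0,-32,0,0,0,-32,0,0,0,-25,0,0,0,-12,0,0,0,0,0]
}}

```text
clock: 5.7
eef_pos: [488.5, 317.8, 216.5]
eef_rot: [-3.133, -0.0, 0.2]
wrist_force: [-0.5, 0.3, -1.2]
finger_gap: 16.1
```

Emit:
{"fn": "drive_tool", "kwargs": {
  "motion": [-2,15,0,0,-2,28,0,0,-2,35,0,0,-2,35,0,0,-2,35,0,0,-2,35,0,0,-2,35,0,0,-2,35,0,0]
}}

```text
clock: 6.37
eef_pos: [518.8, 57.0, 208.1]
eef_rot: [-3.132, 0.009, 0.209]
wrist_force: [0.8, 0.6, -1.3]
finger_gap: 16.0
```

Emit:
{"fn": "drive_tool", "kwargs": {
  "motion": [-2,35,0,0,-2,30,0,0,-2,25,0,0,0,15,0,0,0,0,0,0.1,0,0,0,0.12,0,0,0,0.12,0,0,0,0.12]
}}

```text
clock: 7.03
eef_pos: [526.9, -65.4, 197.4]
eef_rot: [-3.14, 0.027, -0.273]
wrist_force: [0.7, -0.2, -1.2]
finger_gap: 15.5
```

Emit:
{"fn": "drive_tool", "kwargs": {
  "motion": [0,0,0,0.12,0,0,0,0.12,0,0,0,0.12,0,0,0,0.08,0,0,0,0]
}}

```text
clock: 7.45
eef_pos: [521.9, -68.4, 191.5]
eef_rot: [3.125, 0.034, -0.739]
wrist_force: [-0.3, 0.2, -1.1]
finger_gap: 15.8
```

Emit:
{"fn": "drive_tool", "kwargs": {
  "motion": [1,-9,-5,-0.025,1,-9,-5,-0.025,0,-8,-5,0,0,0,0,0]
}}

```text
clock: 7.78
eef_pos: [541.4, -49.4, 205.8]
eef_rot: [3.126, 0.037, -0.676]
wrist_force: [-0.4, 0.6, -1.0]
finger_gap: 15.8
```

Emit:
{"fn": "drive_tool", "kwargs": {
  "motion": [0,0,0,0,0,0,0,0,0,0,0,0,0,0,0,0,0,0,0,0,0,0,0,0,0,0,0,0,0,0,0,0]
}}

```text
clock: 8.45
eef_pos: [541.3, -48.9, 205.5]
eef_rot: [3.126, 0.038, -0.672]
wrist_force: [0.2, 0.2, -1.2]
finger_gap: 15.5
```

Emit:
{"fn": "drive_tool", "kwargs": {
  "motion": [0,0,-10,0,0,0,-10,0,0,0,-10,0,0,0,-10,0]
}}

```text
clock: 8.78
eef_pos: [542.4, -49.4, 247.8]
eef_rot: [3.125, 0.04, -0.672]
wrist_force: [0.1, 0.6, -1.1]
finger_gap: 15.7
```

Emit:
{"fn": "drive_tool", "kwargs": {
  "motion": [0,0,10,0,0,0,10,0,0,0,10,0,0,0,10,0]
}}

```text
clock: 9.12
eef_pos: [542.4, -49.2, 209.9]
eef_rot: [3.129, 0.033, -0.672]
wrist_force: [-0.3, -0.2, -1.8]
finger_gap: 15.7
```

Emit:
{"fn": "drive_tool", "kwargs": {
  "motion": [0,0,-10,0,0,0,-10,0,0,0,-10,0,0,0,-10,0,0,0,-10,0,0,0,-10,0,0,0,-10,0,0,0,-10,0]
}}

```text
clock: 9.78
eef_pos: [544.3, -49.9, 294.2]
eef_rot: [3.126, 0.038, -0.672]
wrist_force: [-0.6, -1.1, -1.3]
finger_gap: 15.4
```

Emit:
{"fn": "drive_tool", "kwargs": {
  "motion": [0,0,25,0,0,0,25,0,0,0,25,0,0,0,0,0]
}}

```text
clock: 10.12
eef_pos: [543.8, -49.5, 224.6]
eef_rot: [3.131, 0.029, -0.672]
wrist_force: [-0.2, 0.5, -2.2]
finger_gap: 15.8
```

Emit:
{"fn": "drive_tool", "kwargs": {
  "motion": [0,0,-9,0,0,0,-9,0,0,0,-9,0,0,0,-9,0,0,0,-9,0,0,0,-9,0,0,0,-9,0,0,0,-9,0]
}}

```text
clock: 10.78
eef_pos: [547.1, -50.5, 312.2]
eef_rot: [3.135, 0.022, -0.672]
wrist_force: [0.2, 0.5, -2.4]
finger_gap: 15.7
```

Emit:
{"fn": "drive_tool", "kwargs": {
  "motion": [0,0,40,0,0,0,40,0,0,0,0,0]
}}

```text
clock: 11.03
eef_pos: [547.6, -50.2, 236.7]
eef_rot: [3.14, 0.013, -0.672]
wrist_force: [-1.4, 0.9, -2.7]
finger_gap: 15.7
```

Emit:
{"fn": "drive_tool", "kwargs": {
  "motion": [-15,15,0,0,-15,15,0,0,0,0,0,0]
}}

```text
clock: 11.28
eef_pos: [504.6, -55.0, 240.2]
eef_rot: [3.139, 0.015, -0.671]
wrist_force: [0.1, 0.6, -1.0]
finger_gap: 15.4
```

Emit:
{"fn": "drive_tool", "kwargs": {
  "motion": [15,-15,0,0,15,-15,0,0,0,0,0,0]
}}

```text
clock: 11.53
eef_pos: [549.0, -50.5, 247.3]
eef_rot: [-3.141, 0.01, -0.672]
wrist_force: [-1.0, -0.3, -1.6]
finger_gap: 15.8
```

Emit:
{"fn": "drive_tool", "kwargs": {
  "motion": [-2.5,2.5,20,0.008,-2.3,2.2,20,0.008,0,0,20,0,0,0,12,0,0,0,0,0]
}}

```text
clock: 11.95
eef_pos: [545.8, -51.0, 181.7]
eef_rot: [-3.137, 0.003, -0.688]
wrist_force: [0.8, -0.6, -1.7]
finger_gap: 15.5
```

Emit:
{"fn": "drive_tool", "kwargs": {
  "motion": [-2.6,2.4,8,0,0,0,10,0,0,0,8,0,0,0,0,0]
}}

```text
clock: 12.28
eef_pos: [543.5, -51.4, 157.3]
eef_rot: [-3.135, -0.001, -0.688]
wrist_force: [-0.3, -0.3, -1.5]
finger_gap: 15.9
```

```bash
python3 - <<'E'
from h import *
s=read_state();print(s["eef_pos"],s["eef_rot"],s["wrist_force"],s["moment"])
t=camera("top")[:,:,::-1];c=camera("scene")[:,:,::-1]
f=lambda im,u,v:cv2.resize(im[v-60:v+60,u-40:u+40],(400,600),interpolation=cv2.INTER_CUBIC)
cv2.imwrite("pics/j1.png",np.hstack([f(t,353,180),f(c,278,210)]))
E
```

```text
[543.46829115 -51.40596059 157.29284231] [-3.13539668e+00 -7.60459789e-04 -6.88141858e-01] [-0.33298604 -0.26918288 -1.51287012] [ 0.10625703  0.06062448 -0.03692469]
```

View pics/j1.png

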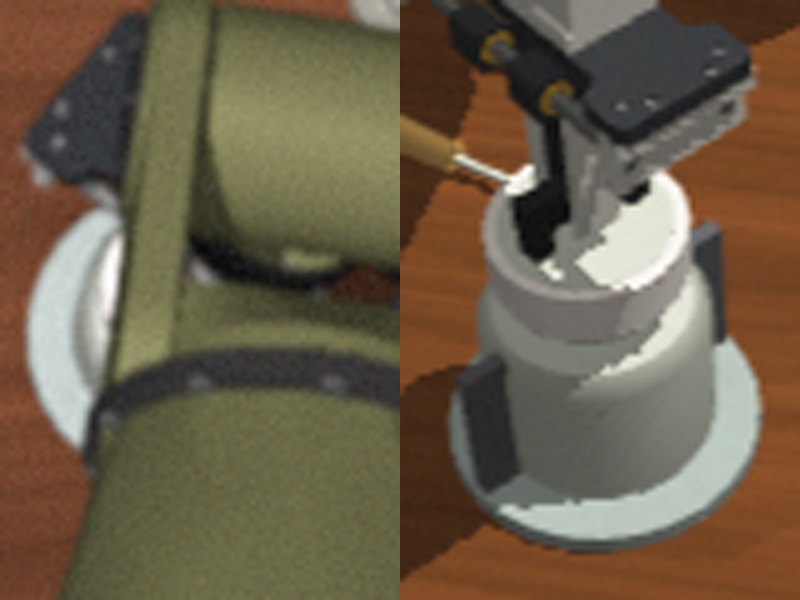

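Scene crop: the lid sits level over the neck at about (278,200), its bar in line with the ribs. The arm hides the top view. Next I'll lower it to contact.

Emit:
{"fn": "drive_tool", "kwargs": {
  "motion": [-1,0.5,3,0,0,0,3,0,0,0,0,0]
}}

```text
clock: 12.63
eef_pos: [543.4, -51.3, 153.3]
eef_rot: [-3.134, -0.004, -0.688]
wrist_force: [0.0, -0.0, -1.5]
finger_gap: 16.1
```

Emit:
{"fn": "drive_tool", "kwargs": {
  "motion": [0,0,1.5,0,0,0,1.5,0,0,0,0,0]
}}

```text
clock: 12.88
eef_pos: [543.6, -51.3, 150.4]
eef_rot: [-3.133, -0.004, -0.688]
wrist_force: [0.2, 0.2, -1.8]
finger_gap: 15.8
```

Emit:
{"fn": "drive_tool", "kwargs": {
  "motion": [-1,0.6,1,0,0,0,1,0,0,0,0,0]
}}

```text
clock: 13.13
eef_pos: [542.5, -51.1, 148.4]
eef_rot: [-3.133, -0.005, -0.688]
wrist_force: [0.8, 0.1, -0.7]
finger_gap: 15.8
```

Emit:
{"fn": "drive_tool", "kwargs": {
  "motion": [0,0,1,0,0,0,1,0,0,0,0,0]
}}

```text
clock: 13.38
eef_pos: [542.7, -51.1, 148.7]
eef_rot: [-3.132, -0.006, -0.688]
wrist_force: [0.4, 0.0, -1.2]
finger_gap: 15.8
```

Emit:
{"fn": "drive_tool", "kwargs": {
  "motion": [0,0,3,0,0,0,3,0]
}}

```text
clock: 13.55
eef_pos: [543.8, -51.1, 148.1]
eef_rot: [-3.13, -0.01, -0.688]
wrist_force: [-23.3, 4.4, 40.7]
finger_gap: 15.9
```

Emit:
{"fn": "drive_tool", "kwargs": {
  "motion": [-1,0.8,0,0,0,0,0,0,0,0,0,0]
}}

```text
clock: 13.8
eef_pos: [542.9, -51.1, 149.7]
eef_rot: [-3.129, -0.013, -0.687]
wrist_force: [0.4, -0.4, -1.5]
finger_gap: 15.8
```

Emit:
{"fn": "drive_tool", "kwargs": {
  "motion": [0,0,0,-0.1,0,0,0,-0.1,0,0,0,-0.1,0,0,0,0]
}}

```text
clock: 14.13
eef_pos: [543.1, -50.8, 148.4]
eef_rot: [-3.133, -0.015, -0.375]
wrist_force: [-0.4, -1.3, 5.1]
finger_gap: 15.6
```

Emit:
{"fn": "drive_tool", "kwargs": {
  "motion": [0,0,0,-0.1,0,0,0,-0.1,0,0,0,-0.1,0,0,0,0]
}}

```text
clock: 14.47
eef_pos: [544.2, -49.9, 148.6]
eef_rot: [-3.135, -0.019, -0.076]
wrist_force: [-1.6, -1.5, 2.7]
finger_gap: 15.8
```

Emit:
{"fn": "drive_tool", "kwargs": {
  "motion": [0,0,-0.5,-0.1,0,0,-0.5,-0.1,0,0,-0.5,-0.1,0,0,0,-0.1,0,0,0,0]
}}

```text
clock: 14.88
eef_pos: [543.5, -50.3, 148.0]
eef_rot: [3.141, -0.016, 0.311]
wrist_force: [0.5, 0.3, -0.7]
finger_gap: 15.5
```

Emit:
{"fn": "drive_tool", "kwargs": {
  "motion": [-0.8,-0.2,2,-0.04,0,0,2,0,0,0,2,0,0,0,0,0]
}}

```text
clock: 15.22
eef_pos: [542.3, -50.6, 140.4]
eef_rot: [3.141, -0.014, 0.326]
wrist_force: [0.8, 0.4, -1.4]
finger_gap: 15.7
```

Passing into the gaps freely.

Emit:
{"fn": "drive_tool", "kwargs": {
  "motion": [0,0,1.5,0,0,0,1.5,0,0,0,0,0]
}}

```text
clock: 15.47
eef_pos: [542.3, -50.6, 136.8]
eef_rot: [3.141, -0.014, 0.319]
wrist_force: [0.1, -0.2, -1.7]
finger_gap: 15.9
```

Emit:
{"fn": "drive_tool", "kwargs": {
  "motion": [0,0,1.5,0,0,0,1.5,0,0,0,0,0]
}}

```text
clock: 15.72
eef_pos: [543.0, -50.7, 136.6]
eef_rot: [3.14, -0.016, 0.317]
wrist_force: [-0.9, -0.1, -2.3]
finger_gap: 15.8
```

Emit:
{"fn": "drive_tool", "kwargs": {
  "motion": [-0.5,0,0,0.1,0,0,0,0.1,0,0,0,0.1,0,0,0,0]
}}

```text
clock: 16.05
eef_pos: [542.9, -50.9, 137.1]
eef_rot: [-3.139, -0.018, 0.003]
wrist_force: [0.3, 0.0, -1.4]
finger_gap: 15.9
```

Emit:
{"fn": "drive_tool", "kwargs": {
  "motion": [0,0,0,0.1,0,0,0,0.1,0,0,0,0.1,0,0,0,0]
}}

```text
clock: 16.38
eef_pos: [542.9, -50.9, 136.9]
eef_rot: [-3.134, -0.016, -0.298]
wrist_force: [0.1, 0.0, -1.1]
finger_gap: 16.1
```

Emit:
{"fn": "drive_tool", "kwargs": {
  "motion": [0,0,0,0.1,0,0,0,0.1,0,0,0,0.1,0,0,0,0]
}}

```text
clock: 16.72
eef_pos: [542.9, -50.9, 136.7]
eef_rot: [-3.129, -0.013, -0.588]
wrist_force: [-0.0, 0.3, -0.3]
finger_gap: 16.0
```

Emit:
{"fn": "drive_tool", "kwargs": {
  "motion": [0,0,0,0.09,0,0,0,0]
}}

```text
clock: 16.88
eef_pos: [542.9, -50.9, 136.7]
eef_rot: [-3.128, -0.012, -0.666]
wrist_force: [-0.9, -0.6, -1.6]
finger_gap: 15.7
```

```bash
python3 -c "
from cell import *
s=read_state();print(s)"
```

```text
{'clock': 16.8833, 'joints': array([-0.16353749,  0.3457968 ,  1.62780041,  0.00635125,  1.15118175,
        2.07097207]), 'qd': array([ 0.00146962,  0.00024772, -0.00124627,  0.00201443, -0.00029845,
       -0.2449369 ]), 'effort': array([-3.05636975e-03, -5.43045831e+01, -3.36128247e+01, -5.13319210e-04,
       -1.17852953e-01,  2.08072767e+00]), 'eef_pos': array([542.94188804, -50.90556465, 136.65249731]), 'eef_rot': array([-3.12840469, -0.01194481, -0.6663308 ]), 'wrist_force': array([-0.88851588, -0.64882605, -1.57724149]), 'moment': array([ 0.04399924,  0.00078795, -0.04577898]), 'finger_gap': 15.689214481967843}
```

Emit:
{"fn": "drive_tool", "kwargs": {
  "motion": [0,0,0,0.025,0,0,0,0,0,0,0,0]
}}

```text
clock: 17.13
eef_pos: [543.0, -50.9, 136.6]
eef_rot: [-3.128, -0.012, -0.676]
wrist_force: [0.4, 0.1, -1.2]
finger_gap: 15.6
```

Emit:
{"fn": "drive_tool", "kwargs": {
  "motion": [0,0,0,0,0,0,0,0,0,0,0,0,0,0,0,0],
  "jaw": 0.55
}}

```text
clock: 17.47
eef_pos: [543.2, -50.9, 137.0]
eef_rot: [-3.128, -0.013, -0.669]
wrist_force: [-0.8, 1.0, 0.4]
finger_gap: 38.4
```

Emit:
{"fn": "drive_tool", "kwargs": {
  "motion": [0,0,-5,0,0,0,-10,0,0,0,-15,0,0,0,-20,0,0,0,-25,0,0,0,-25,0,0,0,-25,0,0,0,0,0]
}}

```text
clock: 18.13
eef_pos: [539.9, -51.2, 272.7]
eef_rot: [-3.128, -0.013, -0.668]
wrist_force: [-0.0, 0.6, 0.5]
finger_gap: 42.6
```

```bash
python3 - <<'E'
from h import *
import pickle
i=camera_info("wrist");im=camera("wrist")[:,:,::-1].copy()
pickle.dump(i,open("w3.pkl","wb"));cv2.imwrite("pics/w3raw.png",im)
p=proj(i,(541,-50,140))[0];u0,v0=int(p[0])-80,max(int(p[1])-60,0);print(u0,v0)
cv2.imwrite("pics/w3.png",cv2.resize(im[v0:v0+120,u0:u0+160],(800,600),interpolation=cv2.INTER_CUBIC))
E
```

```text
241 130
```

View pics/w3.png

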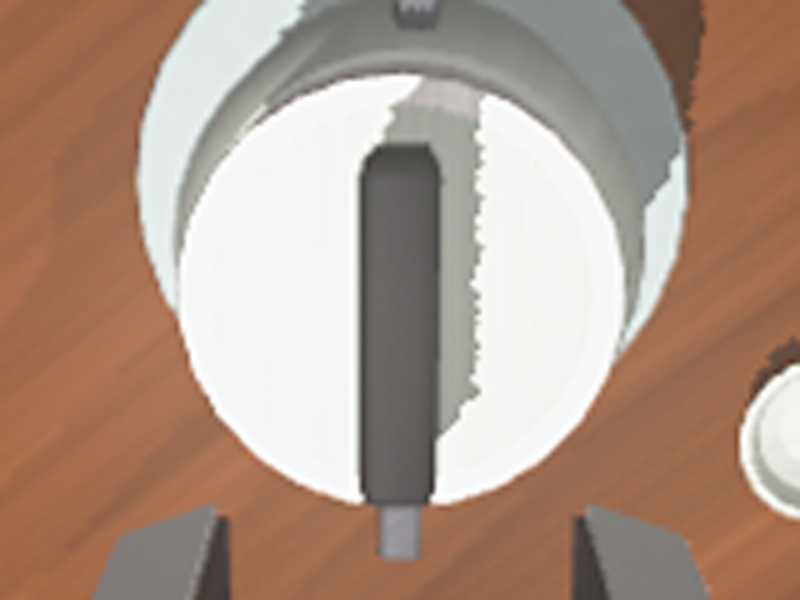

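Crop: lid level on the jar, bar from (400,148) to (400,498). Rib tops are visible at (417,10) and (401,535). I'll compute the angle between them.

```bash
python3 - <<'E'
from h import *
import pickle
i=pickle.load(open("w3.pkl","rb"));q=lambda x,y:(241+x/5,130+y/5)
g=lambda a,b:((a+b)[:2]/2,np.linalg.norm(a-b),np.degrees(np.arctan2(*(a-b)[1::-1])))
print(g(onz(i,q(400,147),164),onz(i,q(399,500),164)),g(onz(i,q(417,20),94.5),onz(i,q(400,558),94.5)))
print("lid rim",onz(i,q(402,288),130))
E
```

```text
(array([541.94013094, -49.83054462]), np.float64(69.42348533073405), np.float64(-38.42969546987027)) (array([531.16009043, -42.66260275]), np.float64(129.90809970001987), np.float64(-39.93870737740378))
lid rim [541.46586955 -49.52935486 130.        ]
```

```bash
python3 -c "
from cell import *
print(read_state()['clock'],sign_off())"
```

```text
the job is handed in; nothing more can be done
18.1833 None
```

The wide steel jar is closed with the wide aluminium lid, and I handed the job in at 18.2 s of the 45 s allowed.

**What I did:**
- I set the lid on the thread with its handle in line with the ribs; contact came at the expected height.
- I turned it back about 58° and lowered it 12 mm freely into the gaps.
- I turned it clockwise until the handle was in line with the ribs again, then opened the gripper and raised it clear.

**Last checks:**
- **Seating:** the final wrist picture shows the lid sitting level. The bar's measured length (69.4 mm against 70) fits the closed height.
- **Centring:** the bar's centre was within about 1 mm of the jar's axis.
- **Alignment:** the handle measured about 1.5° short of the rib line, so it did not reach the stop 3° past the line. I left it there.
- **Small lid:** I never went near it, but I took no final picture of it.

**What did not go smoothly:**
- The tool tilted up to about 2° while carrying the lid. I worked that out before placing it.
- One push to confirm contact on the thread peaked at a wrist force of about 47 N. That is well under the 120 N wrist limit, and it went through the held lid, not the arm or gripper body.

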